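# Weigh the bottle at the back of the tray

### The job

The small dropper bottle at the back of the shallow orange tray has to be weighed, but the two tall bottles stand in its way. First stand both tall bottles on the black mat, then fetch the dropper bottle and stand it in the middle of the balance's pan, and only then put each tall bottle back upright on the same spot in the tray where it stood at the start. Do not knock these bottles over, and leave the two low amber jars with black lids in the tray where they are.

Things in the scene. Friction and masses are not known exactly. Their poses are not given: they have to be found in the camera images.
- round_bottle_center (a point): Tall ROUND white plastic bottle, body 40 mm in diameter. Whole thing 88 mm tall, standing upright; white body up to 66 mm, black screw cap 25 mm across above it (70 to 88 mm). Mass 60 to 130 g. The point is on its axis, half-way up (44 mm above its foot). Grasp it across the body at or up to 12 mm above this point. It starts on one of the two front places of the tray (left or right varies).
- square_bottle_center (a point): Tall SQUARE white plastic bottle, body 36 x 36 mm; the frame's x and y axes are square to its sides. Whole thing 88 mm tall, standing upright; white body up to 66 mm, black screw cap 25 mm across above it (70 to 88 mm). Mass 60 to 130 g. The point is on its axis, half-way up (44 mm above its foot). Grasp it across the body at or up to 12 mm above this point. It starts on one of the two front places of the tray (left or right varies).
- dropper_center (a point): Small round white dropper bottle with a pointed black cap, to be weighed: body 30 mm in diameter up to 34 mm, tip of the cap at 56 mm. Mass 20 to 33 g. The point is on its axis, half-way up (28 mm above its foot); grasp it there. It starts behind and between the two tall bottles, about 69 mm from the axis of each.
- jar_left_center (a point): Low amber jar with a black lid, 34 mm in diameter, 36 mm tall, loose in the tray's far left corner; stays where it is. The point is on its axis, half-way up (18 mm).
- jar_right_center (a point): Low amber jar like the other, loose in the tray's far right corner; stays where it is. Point half-way up.
- tray: Shallow orange plastic tray fixed to the bench, 140 mm (its x) by 220 mm (its y), floor 4 mm thick, rim 16 mm above the bench, walls 4 mm. Origin: centre of its underside, on the bench; +x points away from the robot (to the back of the tray), +y to the left. Grey discs on its floor mark the two front places, at about (-25, +50) and (-25, -50) mm, and the place of the dropper bottle at about (22, 0) mm.
- mat: Black rubber mat fixed to the bench, 130 mm (its x) by 200 mm (its y), 3 mm thick: the side area for the two tall bottles, anywhere on it, side by side. Origin: centre of its underside, on the bench.
- pan (a point): Centre of the top of the round steel weighing pan, 96 mm in diameter, of a white bench balance fixed to the bench. The pan's top, where this point lies, is 58 mm above the bench and does not give; the housing (200 x 170 mm, 44 mm high) reaches 120 mm from here towards the robot.
Not all that is in view belongs to the job. Leave any blue look-alike of the part that bears round_bottle_center alone.

How it is judged:
By the outcome, as a careful person would: the job done as asked, in the order asked, and still so for the second after the job is handed in, with the robot touching nothing.
It also fails if it takes over 128 s, if anything falls off the work surface, if the arm or the gripper's body presses on something with over 40 N, if the wrist force passes 120 N, or if a joint passes its speed limit or range.

### The arm

A 6-joint arm with a two-finger parallel gripper is mounted at the origin on the work surface. World frame = base frame: x ahead of the robot, y to its left, z up, the work surface at z = 0. Lengths are in m, angles in rad, forces in N, time in s.
With the tool pointing down it reaches from about 0.275 to 0.975 m from the base axis. Payload 8.4 kg.
Tool frame: the origin (TCP) lies between the finger pads; the fingertips stand arm.finger_overhang ahead of it and the grasp point (between the pads) lies 6 mm ahead of it (arm.finger_overhang is the distance from the TCP to the fingertips, in m); z points along the fingers, y is the direction in which the jaws open and shut (so a half turn about z gives the same grasp; the last joint's range is limited). The gripper opens to 92 mm and grips with 3 to 60 N. Pads are 20 mm wide; open, the fingers measure 128 mm over their backs; the gripper's body (75 mm by 189 mm) begins 69 mm behind the grasp point.
Start: joints at [1.346, 0.353, 1.633, -0, 1.155, -0.002], TCP at [0.138, 0.61, 0.24] pointing down, gripper open.
Joint ranges: [-2.63, 2.63], [-0.92, 2.1], [0.06, 2.66], [-1.3, 4.44], [0, 2.69], [-3.02, 3.02]. Speed limits (rad/s): [2.22, 2.22, 2.79, 3.14, 3.14, 3.14].

### API

Orientations are given as a unit quaternion [w, x, y, z].
In Python, from station import arm gives the robot as it stands. The module is installed in compiled form; this text tells all that it offers.
- The arm moves only by the shell command python3 -m pendant 'ROWS' [FORCE]. ROWS is JSON, a list of rows, each a list of 7 numbers: the shift along the world's x, y, z in mm, then the turn, a rotation vector about the world's x, y, z in rad, then the closure, from 0 (fully open) to 1 (shut). In form: [[tx, ty, tz, rx, ry, rz, grip], ...]. A call has 1 to 20 rows; each row is the pose to reach, as a shift and turn from the pose measured when the call began; what a row does not reach only later rows make up. A row lasts 1/8 s, in which the tool goes at most 62.5 mm and 10.7 degrees, less where a joint would pass 70% of its speed; a pose out of reach is approached as far as the arm can. A call with a gripper value outside its range is refused whole. The fingers move at their own pace and stop on an object; FORCE is the grip in N (left out, the last holds). Time passes only in rows, so rows that repeat a pose let the fingers close. It gives the time, the measured TCP pose, the force and the opening at its end, in the units of the state.
- arm.state(): the state, without advancing time (a new reading comes with each control period).
- arm.camera(name): name is "side" or "top" or "wrist"; returns (picture, depth): 480x640x3 uint8, red, green, blue; 480x640 float32, m along the optical axis (not along the pixel's ray), 0 where there is no reading.
- arm.camera_info(name): a dict with "fx", "fy", "cx", "cy" (pixels), "k1" (the pictures are not rectified: a ray, as slopes to the right and down, at radius r is drawn at 1 + k1 r^2 times it, then the intrinsics apply), "cam_to_world" (4x4, takes a point from camera to world coordinates); the wrist camera has in their place "hand_eye" (4x4, takes a point from camera to tool coordinates, whose origin is the TCP and whose axes are the flange's). Camera axes: x right, y down, z forward; pixel columns grow to the right and rows downward; lengths in m; the calibration is good to about 2 mm. A picture is of the moment at which its call begins: read the wrist's pose just before it. camera_info takes no time and is no camera call.
- arm.job_done(): hands the job in, once; it reports no verdict.
The state is a dict: "clock": time; "joint_pos": joint angles; "qd": joint speeds; "effort": joint torques, N m; "eef_pos": TCP position; "eef_rot": TCP orientation; "contact_force": force on the tool from outside, world axes, zero at the start; "torque": the same for the moment, N m; "opening": finger opening in m.
Only numpy, scipy, OpenCV 4.12 (cv2) and the standard library are available. Lean on these libraries where they do the work, as an engineer would, in place of code of your own. Each camera call takes 0.05 s, during which the arm holds its last target.

## Working session

There is one attempt and no reset: what is moved stays moved. The work goes in short steps, Python scripts to look and compute and a shell command to move; the robot and the scene stay as the last step left them, time stands still between calls to the robot, and variables do not carry over. Pictures are saved under pics/ and viewed, and the job is handed in when it is done.

```bash
mkdir -p pics; cat > h.py <<'E'
import numpy as np, cv2
from station import arm
def snap(n,f):
    p,d=arm.camera(n); cv2.imwrite(f'pics/{f}.png',p[:,:,::-1]); np.save(f'pics/{f}.npy',d); return p,d
E
python3 - <<'E'
from h import *
print(arm.state(), arm.finger_overhang)
for n in ['side','top','wrist']:
    print(n,arm.camera_info(n)); snap(n,n+'0')
E
```

```text
{'clock': 0.0, 'joint_pos': array([ 1.34558946e+00,  3.53630606e-01,  1.63414578e+00, -1.43113152e-06,
        1.15519553e+00, -2.42322931e-03]), 'qd': array([ 0.00102382, -0.0001674 ,  0.00121063, -0.00072393, -0.00063078,
       -0.00150245]), 'effort': array([-1.10825431e-04, -5.93871760e+01, -3.34205031e+01,  6.96689682e-02,
        2.36833259e-02, -1.05438762e-04]), 'eef_pos': array([0.13800067, 0.60909337, 0.23886965]), 'eef_rot': array([-7.76708162e-05,  1.11161288e-01,  9.93802139e-01, -6.85243432e-04]), 'contact_force': array([ 0.07352507, -0.12985734,  0.25712969]), 'torque': array([ 0.00497814, -0.02404658, -0.02147371]), 'opening': 0.09211224235888081} 0.025
side {'fx': 481.927072797051, 'fy': 481.927072797051, 'cx': 315.2364021347906, 'cy': 239.0071990151997, 'k1': -0.07956410783487926, 'cam_to_world': array([[-0.96514333, -0.18669094,  0.1834253 ,  0.25870881],
       [-0.26148718,  0.71751084, -0.64560255,  0.62594468],
       [-0.0110815 , -0.67106236, -0.74131809,  0.77914477],
       [ 0.        ,  0.        ,  0.        ,  1.        ]])}
top {'fx': 467.997037961897
[... 162 characters left out ...]
688099,  0.20630581],
       [-0.99955557,  0.01751656,  0.02412128, -0.03604331],
       [-0.02709594, -0.19649369, -0.98013062,  1.22281163],
       [ 0.        ,  0.        ,  0.        ,  1.        ]])}
wrist {'fx': 370.27843791618614, 'fy': 370.27843791618614, 'cx': 316.92333002254827, 'cy': 240.36344730906984, 'k1': -0.008448749129303539, 'hand_eye': array([[-7.79483972e-04, -9.70595099e-01, -2.40716732e-01,
         6.81667841e-02],
       [ 9.99999523e-01, -8.98079827e-04,  3.82974116e-04,
         2.06676066e-03],
       [-5.87895642e-04, -2.40716319e-01,  9.70595337e-01,
        -1.44844830e-01],
       [ 0.00000000e+00,  0.00000000e+00,  0.00000000e+00,
         1.00000000e+00]])}
```

View pics/top0.png

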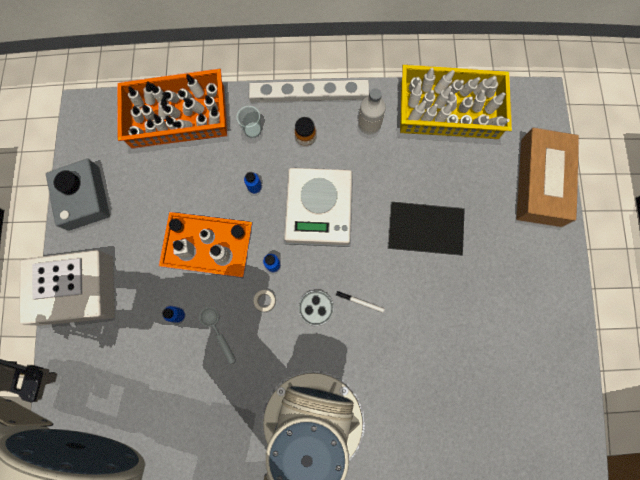

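View pics/side0.png

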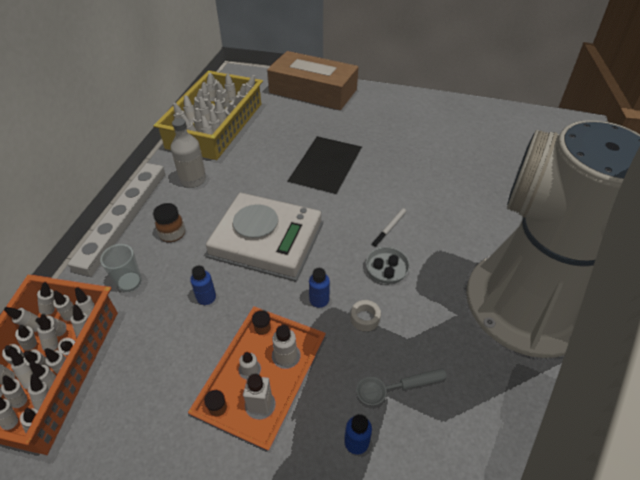

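View pics/wrist0.png

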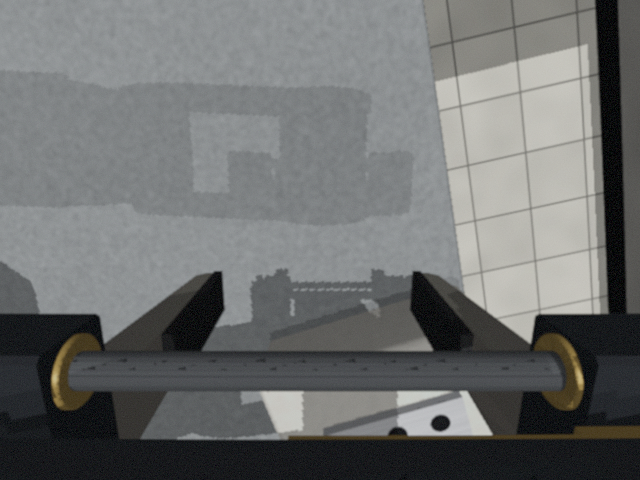

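In the top view the white tall bottles are at (180,247) and (218,252), the dropper is at (206,235), the jars are at (176,225) and (238,231), the mat is at (427,228) and the pan is at (319,195). Blue look-alikes stand at (252,182), (271,262) and (172,314). I'll check this in a close crop.

```bash
python3 - <<'E'
from h import *
p=cv2.imread('pics/top0.png'); c=cv2.resize(p[200:290,150:290],None,fx=5.5,fy=5.5,interpolation=cv2.INTER_CUBIC); cv2.imwrite('pics/c1.png',c)
p=cv2.imread('pics/side0.png'); c=cv2.resize(p[300:450,185:335],None,fx=4,fy=4,interpolation=cv2.INTER_CUBIC); cv2.imwrite('pics/c2.png',c)
E
```

```text
(no output)
```

View pics/c1.png

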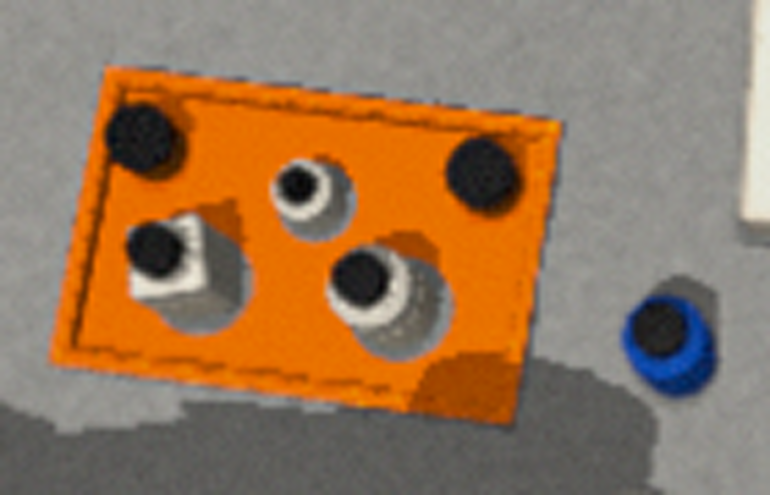

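View pics/c2.png

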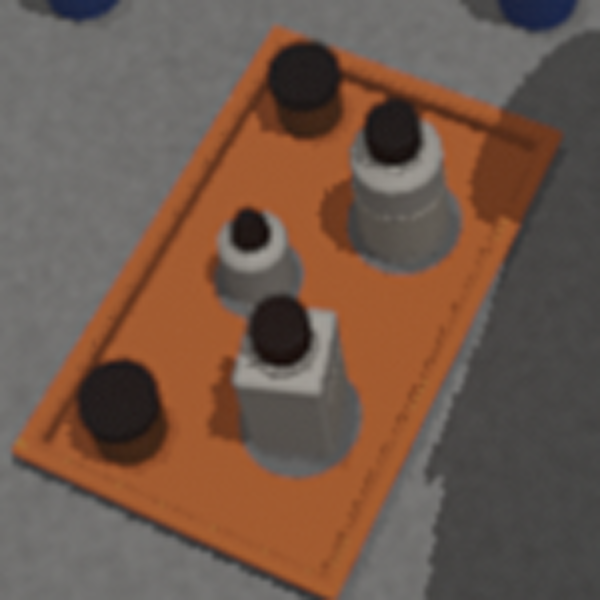

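The crop confirms it: the square white bottle is on the tray's left place, the round white one on the right, and the dropper sits behind and between them. The blue one at (271,262) stands outside the tray. Next I'll turn these pixels into positions.

```bash
cat >> h.py <<'E'
def T_of(name,st=None):
    ci=arm.camera_info(name)
    if name!='wrist': return ci,ci['cam_to_world']
    from scipy.spatial.transform import Rotation as R
    st=st or arm.state(); q=st['eef_rot']; T=np.eye(4); T[:3,:3]=R.from_quat([q[1],q[2],q[3],q[0]]).as_matrix(); T[:3,3]=st['eef_pos']
    return ci,T@ci['hand_eye']
def ray(name,u,v,z,st=None,T=None):
    ci=arm.camera_info(name)
    if T is None: ci,T=T_of(name,st)
    K=np.array([[ci['fx'],0,ci['cx']],[0,ci['fy'],ci['cy']],[0,0,1]])
    x=cv2.undistortPoints(np.array([[[u,v]]],float),K,np.array([ci['k1'],0,0,0,0]))[0,0]
    d=T[:3,:3]@np.array([x[0],x[1],1]); o=T[:3,3]
    return o+d*(z-o[2])/d[2]
def proj(name,P,T=None):
    ci=arm.camera_info(name)
    if T is None: ci,T=T_of(name)
    p=np.linalg.inv(T)@np.append(P,1); x=p[:2]/p[2]; s=1+ci['k1']*(x@x); return x*s*ci['fx']+[ci['cx'],ci['cy']]
E
python3 - <<'E'
from h import *
np.set_printoptions(precision=4,suppress=True)
c=np.array([ray('top',150+a/5.5,200+b/5.5,.016)[:2] for a,b in [(105,67),(562,122),(515,424),(52,365)]])
print(c,c.mean(0)); 
for i in range(4): print(np.linalg.norm(c[i]-c[(i+1)%4]), end=' ')
print('yaw', [np.degrees(np.arctan2(*(d[::-1]))) for d in (c[0]-c[3],c[1]-c[2],(c[0]-c[1])[[1,0]]*[1,-1],(c[3]-c[2])[[1,0]]*[1,-1])])
S=lambda a,b:(185+a/4,300+b/4)
Tp=lambda a,b:(150+a/5.5,200+b/5.5)
for n,t,s,z in [('sq',(155,250),(281,326),.090),('rd',(361,280),(393,128),.090),('dr',(299,186),(250,228),.052),('jl',(140,135),(118,398),.038),('jr',(482,173),(304,72),.038)]:
    print(n,ray('top',*Tp(*t),z),ray('side',*S(*s),z))
d=np.load('pics/top0.npy'); print(d[245,178],d[251,216])
p=cv2.imread('pics/top0.png'); cv2.imwrite('pics/c3.png',cv2.resize(p[160:270,280:480],None,fx=4,fy=4,interpolation=cv2.INTER_CUBIC))
E
```

```text
[[0.5478 0.3841]
 [0.5149 0.1557]
 [0.3676 0.1763]
 [0.3992 0.403 ]] [0.4574 0.2797]
0.23071562850709296 0.14879733311560378 0.22890198841521006 0.14981131851474952 yaw [np.float64(-7.247016513527465), np.float64(-7.93976697592214), np.float64(-8.198499168710743), np.float64(-7.949481473196804)]
sq [0.4398 0.3305 0.09  ] [0.4412 0.3335 0.09  ]
rd [0.4242 0.2346 0.09  ] [0.4262 0.2386 0.09  ]
dr [0.4772 0.2747 0.052 ] [0.4788 0.279  0.052 ]
jl [0.5072 0.3573 0.038 ] [0.5081 0.3586 0.038 ]
jr [0.4851 0.1902 0.038 ] [0.4868 0.1918 0.038 ]
1.1635474 1.1575881
```

View pics/c3.png

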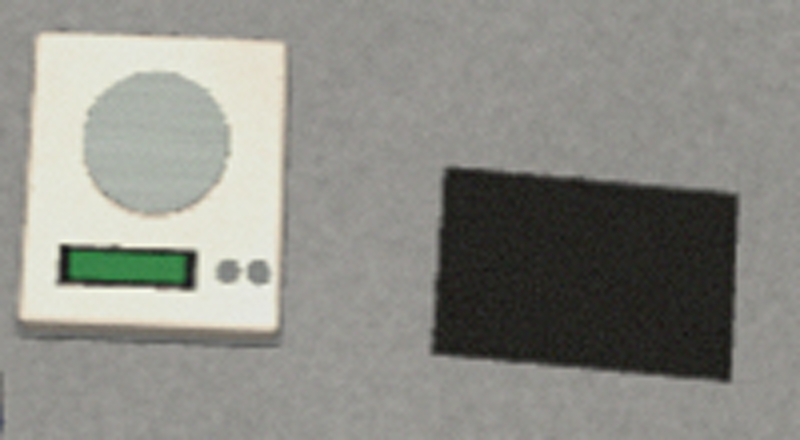

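```bash
python3 - <<'E'
from h import *
np.set_printoptions(precision=4,suppress=True)
C=lambda a,b:(280+a/4,160+b/4)
m=np.array([ray('top',*C(*q),.003)[:2] for q in [(445,168),(738,193),(731,380),(433,353)]])
print(m,m.mean(0),[np.linalg.norm(m[i]-m[(i+1)%4]) for i in range(4)])
for q in [(157,143),(83,143),(231,143),(157,71),(157,215)]: print(ray('top',*C(*q),.058))
e=np.array([ray('top',*C(*q),.044)[:2] for q in [(38,33),(286,43),(279,331),(20,320)]]);print(e,[np.linalg.norm(e[i]-e[(i+1)%4]) for i in range(4)])
d=np.load('pics/top0.npy');ci,T=T_of('top')
for u,v in [(230,250),(360,240),(480,240),(426,228),(319,195)]:
    r=ray('top',u,v,0);o=T[:3,3];k=(r-o);dep=T[:3,2]@k; print(u,v,(o+k*d[v,u]/dep)[2])
E
```

```text
[[ 0.5674 -0.219 ]
 [ 0.5466 -0.4171]
 [ 0.4183 -0.4024]
 [ 0.4401 -0.2051]] [ 0.4931 -0.3109] [np.float64(0.19915962878743063), np.float64(0.12908654571501604), np.float64(0.1984588710253348), np.float64(0.1280192802271847)]
[ 0.5715 -0.025   0.058 ]
[0.5725 0.0231 0.058 ]
[ 0.5705 -0.0729  0.058 ]
[ 0.6207 -0.0257  0.058 ]
[ 0.5231 -0.0242  0.058 ]
[[ 0.6543  0.0534]
 [ 0.6436 -0.1116]
 [ 0.4484 -0.1013]
 [ 0.4586  0.0654]] [np.float64(0.16529898988622277), np.float64(0.19544703289534582), np.float64(0.1669337679136883), np.float64(0.1959912980046814)]
230 250 0.004522779305172753
360 240 -0.00023754305008005794
480 240 -0.0031167412467976163
426 228 0.0024022683667130895
319 195 0.05766147469520644
```

Everything agrees with the known geometry: the mat comes out at 199×129 mm, the pan at 96 mm, and the tray places match to within 3 mm. I'll take a look with the wrist camera before the first grasp.

```bash
python3 -m pendant '[[150,-150,60,0,0,0.05,0],[322,-329,60,0,0,0.085,0],[322,-329,60,0,0,0.085,0],[322,-329,60,0,0,0.085,0],[322,-329,60,0,0,0.085,0],[322,-329,60,0,0,0.085,0],[322,-329,60,0,0,0.085,0],[322,-329,60,0,0,0.085,0],[322,-329,60,0,0,0.085,0],[322,-329,60,0,0,0.085,0],[322,-329,60,0,0,0.085,0]]' 20
python3 - <<'E'
from h import *
s=arm.state(); np.save('pics/w1T.npy',T_of('wrist',s)[1]); snap('wrist','w1'); snap('top','t1'); print(s['joint_pos'])
E
```

```text
clock: 1.52
eef_pos: [0.4591, 0.2811, 0.2988]
eef_rot: [-0.0, 0.068, 0.998, -0.001]
contact_force: [0.3, 0.3, 0.7]
opening: 0.092
[ 5.46886840e-01  1.64148537e-01  1.74943811e+00 -5.74348843e-04
  1.22911560e+00 -8.87296386e-01]
```

View pics/w1.png

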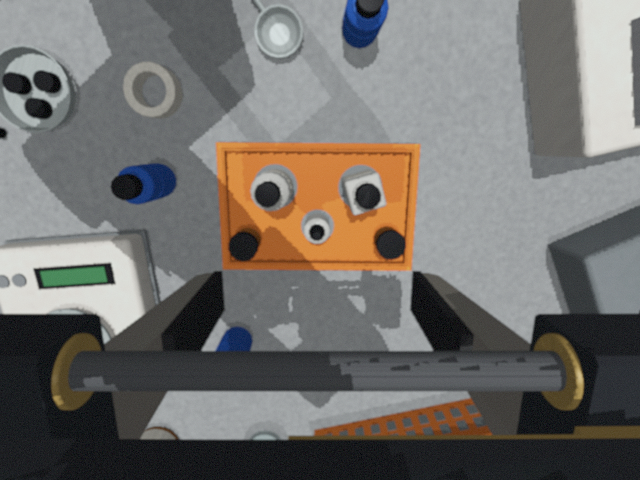

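```bash
python3 - <<'E'
from h import *
p=cv2.imread('pics/w1.png'); cv2.imwrite('pics/w1c.png',cv2.resize(p[140:270,230:410],None,fx=4.4,fy=4.4,interpolation=cv2.INTER_CUBIC))
E
```

```text
(no output)
```

View pics/w1c.png

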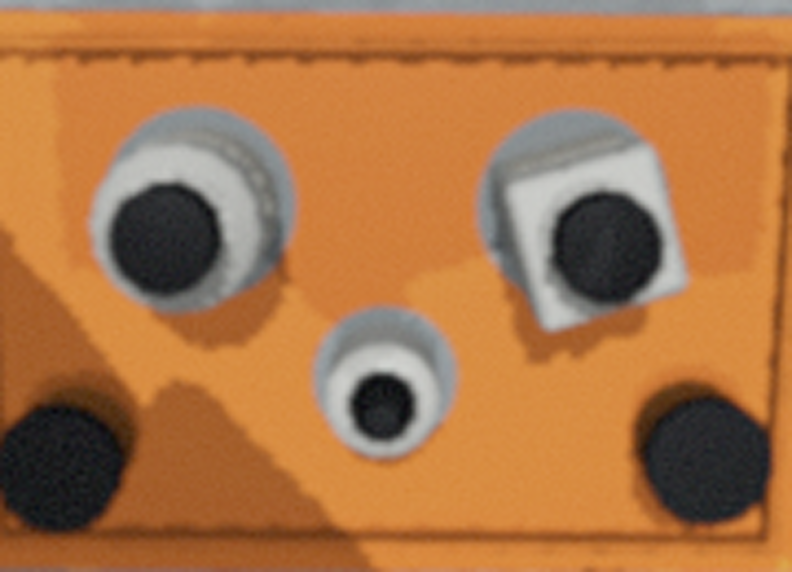

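The wrist crop shows the square shoulder's corners at about (508,183), (652,142), (688,284) and (551,332), so the square is turned by about 16° relative to the tray. The caps are at (165,239) and (607,246), and the dropper tip is at (382,405).

```bash
python3 - <<'E'
from h import *
np.set_printoptions(precision=4,suppress=True)
T=np.load('pics/w1T.npy'); W=lambda a,b,z: ray('wrist',230+a/4.4,140+b/4.4,z,T=T)
q=np.array([W(*c,.070)[:2] for c in [(508,183),(652,142),(688,284),(551,332)]])
print(q.mean(0)); 
for i in range(4):
    e=q[(i+1)%4]-q[i]; print(np.linalg.norm(e),np.degrees(np.arctan2(e[1],e[0]))%90)
print('sq',W(607,246,.092)); print('rd',W(165,239,.092)); print('rd shoulder',W((92+272)/2,(132+312)/2,.070))
print('dr',W(382,405,.056),W((327+442)/2,(345+460)/2,.038)); print('jars',W(707,458,.040),W(62,466,.040))
s=arm.state();print(s['eef_pos'])
e=np.array([W(*c,.016)[:2] for c in [(0,12),(792,10)]]);e=e[1]-e[0];print(np.degrees(np.arctan2(e[1],e[0])))
print('blue',ray('wrist',125,186,.085,T=T),ray('wrist',236,335,.08,T=T))
print(np.load('pics/w1.npy')[195,367])
E
```

```text
[0.4425 0.3357]
0.033677172732866426 8.00155916322852
0.03369852620162985 8.664844380108942
0.033306141031285486 11.855755636800225
0.03594476415457843 9.33499549083595
sq [0.4419 0.3345 0.092 ]
rd [0.4273 0.2402 0.092 ]
rd shoulder [0.4262 0.2414 0.07  ]
dr [0.4781 0.2804 0.056 ] [0.4815 0.2806 0.038 ]
jars [0.5068 0.3604 0.04  ] [0.4863 0.1965 0.04  ]
[0.4593 0.281  0.2989]
82.28073706769105
blue [0.4012 0.1041 0.085 ] [0.5738 0.179  0.08  ]
0.35064366
```

```bash
python3 -m pendant '[[-33,-42.5,-50,0,0,0,0.35],[-33,-42.5,-100,0,0,0,0.35],[-33,-42.5,-130,0,0,0,0.35],[-33,-42.5,-140,0,0,0,0.35],[-33,-42.5,-140,0,0,0,0.35],[-33,-42.5,-140,0,0,0,0.35]]' 20
python3 - <<'E'
from h import *
snap('wrist','w2'); snap('side','s2')
E
```

```text
clock: 2.38
eef_pos: [0.4271, 0.2392, 0.1602]
eef_rot: [0.001, 0.068, 0.998, 0.0]
contact_force: [0.9, 0.2, 0.4]
opening: 0.0596
```

View pics/w2.png

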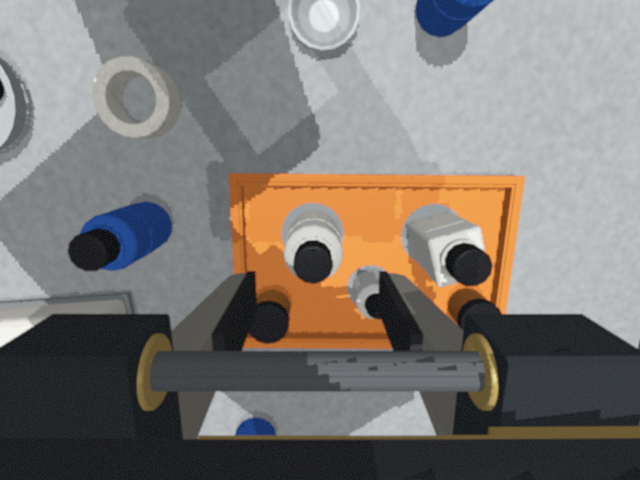

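View pics/s2.png

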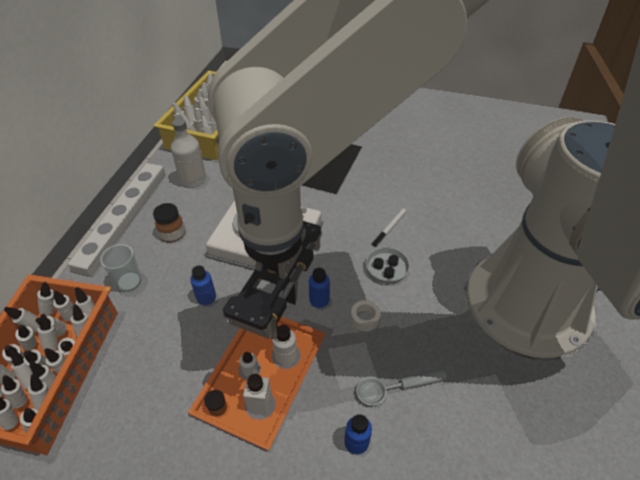

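The round bottle's cap is at (313,262), between the fingers at columns 250 and 385. I'll compute its position.

```bash
python3 - <<'E'
from h import *
np.set_printoptions(precision=4,suppress=True)
s=arm.state();print(s['eef_pos'])
print(ray('wrist',313,262,.091,s),ray('wrist',469,264,.091,s))
E
```

```text
[0.427  0.239  0.1601]
[0.4257 0.2391 0.091 ] [0.4399 0.3325 0.091 ]
```

```bash
python3 -m pendant '[[-1,0,-30,0,0,0,0.35],[-1,0,-60,0,0,0,0.35],[-1,0,-85,0,0,0,0.35],[-1,0,-100,0,0,0,0.35],[-1,0,-100,0,0,0,0.35],[-1,0,-100,0,0,0,0.35]]' 20 && python3 -m pendant '[[0,0,0,0,0,0,0.5],[0,0,0,0,0,0,0.6],[0,0,0,0,0,0,0.7],[0,0,0,0,0,0,0.8],[0,0,0,0,0,0,0.8],[0,0,0,0,0,0,0.8]]' 20
```

```text
clock: 3.22
eef_pos: [0.4267, 0.2394, 0.0609]
eef_rot: [0.001, 0.068, 0.998, 0.0]
contact_force: [-0.4, 0.6, -0.8]
opening: 0.0595
clock: 3.98
eef_pos: [0.427, 0.2395, 0.0615]
eef_rot: [0.002, 0.068, 0.998, 0.001]
contact_force: [-1.4, -2.4, 6.3]
opening: 0.0391
```

```bash
python3 -m pendant '[[0,0,15,0,0,0,0.8],[0,0,40,0,0,0,0.8],[0,0,80,0,0,0,0.8],[0,0,120,0,0,0,0.8],[0,0,135,0,0,0,0.8],[0,0,135,0,0,0,0.8]]' 20 && python3 - <<'E'
from h import *
snap('wrist','w3')
E
```

```text
clock: 4.72
eef_pos: [0.4273, 0.2397, 0.1973]
eef_rot: [0.002, 0.068, 0.998, 0.001]
contact_force: [-0.6, -0.7, -0.9]
opening: 0.0394
```

View pics/w3.png

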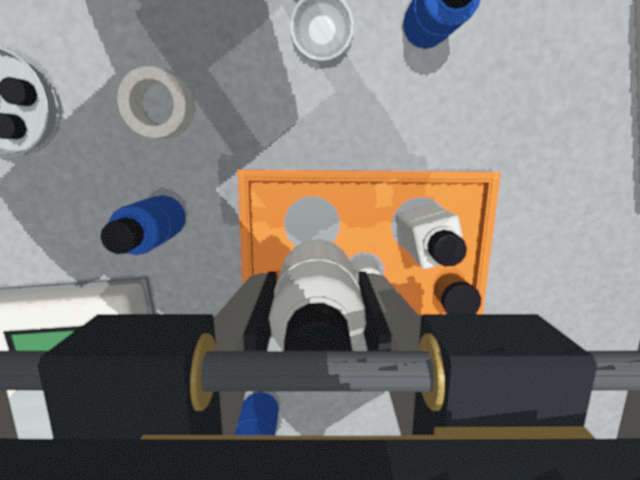

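The round bottle is held upright and its grey disc is uncovered at (312,220). Now I'll carry it to the mat.

```bash
python3 -m pendant '[[3,-25,0,0,0,0,0.8],[8,-75,0,0,0,0,0.8],[13,-130,0,0,0,0,0.8],[18,-185,0,0,0,0,0.8],[24,-240,0,0,0,0,0.8],[30,-295,0,0,0,0,0.8],[35,-350,0,0,0,0,0.8],[41,-405,0,0,0,0,0.8],[46,-460,0,0,0,0,0.8],[52,-515,0,0,0,0,0.8],[57,-565,0,0,0,0,0.8],[60,-590,0,0,0,0,0.8],[60,-600,0,0,0,0,0.8],[60,-600,0,0,0,0,0.8],[60,-600,0,0,0,0,0.8]]' 20 && python3 -m pendant '[[0,0,-30,0,0,0,0.8],[0,0,-70,0,0,0,0.8],[0,0,-100,0,0,0,0.8],[0,0,-120,0,0,0,0.8],[0,0,-128,0,0,0,0.8],[0,0,-130,0,0,0,0.8],[0,0,-130,0,0,0,0.8]]' 20; python3 - <<'E'
from h import *
snap('top','t4');snap('side','s4')
E
```

```text
clock: 6.65
eef_pos: [0.4866, -0.3592, 0.196]
eef_rot: [0.001, 0.067, 0.998, 0.001]
contact_force: [1.2, -0.0, -1.0]
opening: 0.0395
clock: 7.52
eef_pos: [0.4872, -0.3595, 0.0668]
eef_rot: [0.002, 0.067, 0.998, 0.001]
contact_force: [-0.2, -0.3, -0.4]
opening: 0.0395
```

View pics/t4.png

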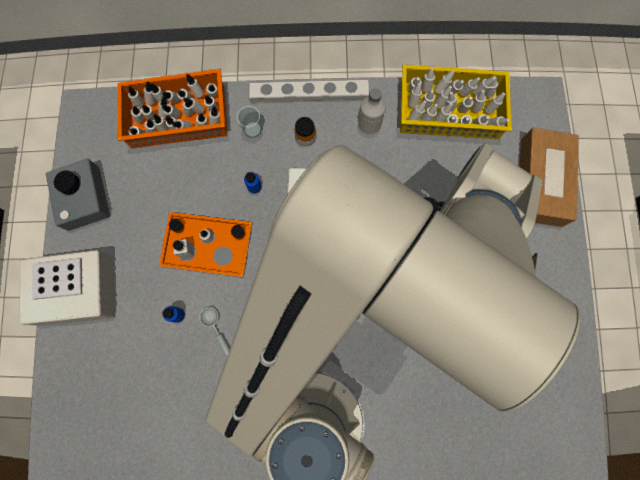

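View pics/s4.png

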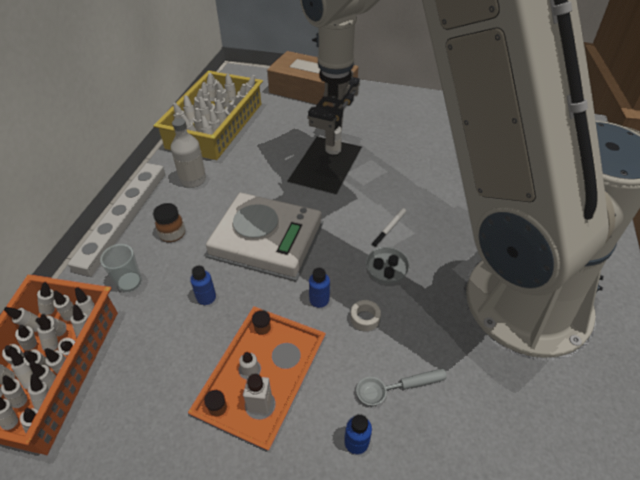

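The bottle is above the far half of the mat at side (333,148). I'll lower the last 7 mm, release it gently and rise.

```bash
python3 -m pendant '[[0,0,-3,0,0,0,0.8],[0,0,-6,0,0,0,0.8],[0,0,-7,0,0,0,0.8],[0,0,-7,0,0,0,0.8]]' 20 && python3 -m pendant '[[0,0,0,0,0,0,0.5],[0,0,0,0,0,0,0.4],[0,0,0,0,0,0,0.35],[0,0,0,0,0,0,0.35]]' 20 && python3 -m pendant '[[0,0,30,0,0,0,0.35],[0,0,80,0,0,0,0.35],[0,0,130,0,0,0,0.35],[0,0,150,0,0,0,0.35],[0,0,150,0,0,0,0.35]]' 20;  python3 - <<'E'
from h import *
snap('wrist','w5')
E
```

```text
clock: 8.12
eef_pos: [0.4873, -0.3598, 0.0605]
eef_rot: [0.002, 0.068, 0.998, 0.0]
contact_force: [-3.1, 0.2, 6.1]
opening: 0.0395
clock: 8.62
eef_pos: [0.4872, -0.3597, 0.0604]
eef_rot: [0.002, 0.068, 0.998, 0.0]
contact_force: [-1.0, 0.3, 0.3]
opening: 0.0597
clock: 9.25
eef_pos: [0.488, -0.3603, 0.212]
eef_rot: [0.003, 0.068, 0.998, -0.0]
contact_force: [-0.5, -0.3, -0.4]
opening: 0.0599
```

View pics/w5.png

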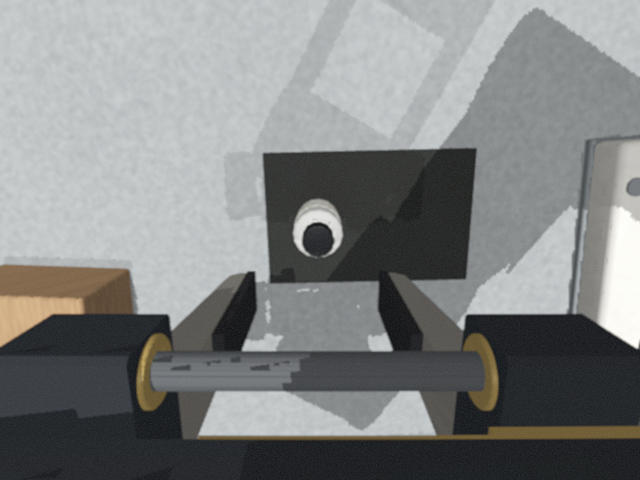

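The round bottle stands upright on the mat, with its cap at (318,238). Next is the square bottle, with the jaws turned +0.29 rad.

```bash
python3 -m pendant '[[-5,50,0,0,0,0.05,0.38],[-9,112,0,0,0,0.1,0.38],[-13,174,0,0,0,0.15,0.38],[-17,236,0,0,0,0.2,0.38],[-21,298,0,0,0,0.25,0.38],[-25,360,0,0,0,0.29,0.38],[-29,422,0,0,0,0.29,0.38],[-34,484,0,0,0,0.29,0.38],[-38,546,0,0,0,0.29,0.38],[-42,608,0,0,0,0.29,0.38],[-45,665,0,0,0,0.29,0.38],[-47,690,0,0,0,0.29,0.38],[-47,694,-30,0,0,0.29,0.38],[-47,694,-50,0,0,0.29,0.38],[-47,694,-50,0,0,0.29,0.38],[-47,694,-50,0,0,0.29,0.38]]' 20;  python3 - <<'E'
from h import *
s=arm.state();np.save('pics/w6T.npy',T_of('wrist',s)[1]);snap('wrist','w6');print(s['eef_pos'],s['eef_rot'],s['opening'])
p=cv2.imread('pics/w6.png'); cv2.imwrite('pics/w6c.png',cv2.resize(p[170:350,180:420],None,fx=3.3,fy=3.3,interpolation=cv2.INTER_CUBIC))
E
```

```text
clock: 11.3
eef_pos: [0.4402, 0.3341, 0.1602]
eef_rot: [0.002, -0.077, 0.997, 0.0]
contact_force: [0.7, -0.2, 0.4]
opening: 0.0571
[0.44018939 0.33409484 0.16017284] [ 1.93671668e-03 -7.72604128e-02  9.97009016e-01  3.15365078e-04] 0.057088060574922335
```

View pics/w6c.png

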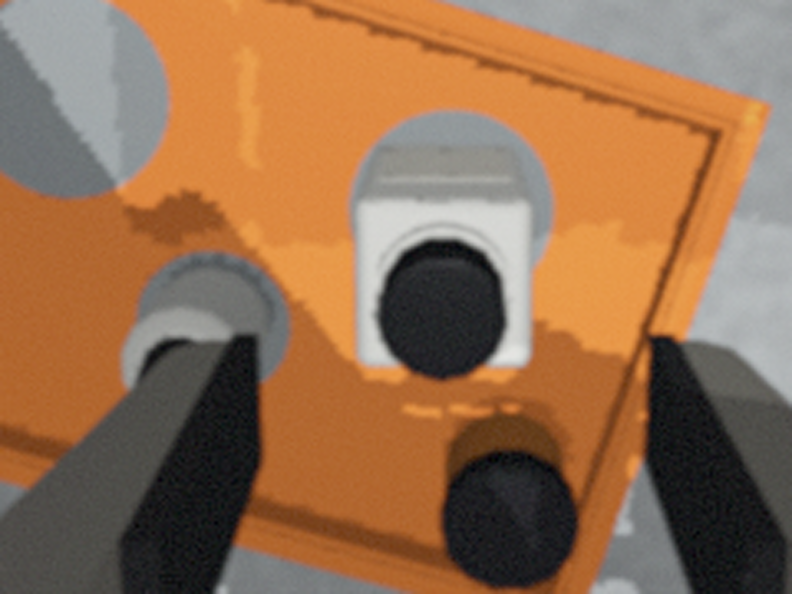

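The square bottle's faces line up with the jaws, its cap is at crop (442,307), and the dropper is clear of the left finger. I'll descend and grasp.

```bash
python3 -m pendant '[[-1,0,-30,0,0,0,0.38],[-1,0,-60,0,0,0,0.38],[-1,0,-85,0,0,0,0.38],[-1,0,-100,0,0,0,0.38],[-1,0,-100,0,0,0,0.38],[-1,0,-100,0,0,0,0.38]]' 20 && python3 -m pendant '[[0,0,0,0,0,0,0.5],[0,0,0,0,0,0,0.6],[0,0,0,0,0,0,0.7],[0,0,0,0,0,0,0.8],[0,0,0,0,0,0,0.8],[0,0,0,0,0,0,0.8]]' 20
```

```text
clock: 12.1
eef_pos: [0.4401, 0.3347, 0.0616]
eef_rot: [0.003, -0.077, 0.997, 0.001]
contact_force: [0.8, -0.4, 0.6]
opening: 0.0569
clock: 12.85
eef_pos: [0.4405, 0.3349, 0.0623]
eef_rot: [0.003, -0.077, 0.997, 0.001]
contact_force: [-0.4, -1.3, 5.7]
opening: 0.0358
```

```bash
python3 -m pendant '[[0,0,15,0,0,0,0.8],[0,0,40,0,0,0,0.8],[0,0,80,0,0,0,0.8],[0,0,120,0,0,0,0.8],[0,0,135,0,0,0,0.8],[0,0,135,0,0,0,0.8]]' 20 && python3 -m pendant '[[3,-25,0,0,0,0,0.8],[8,-75,0,0,0,0,0.8],[13,-130,0,0,0,0,0.8],[18,-185,0,0,0,0,0.8],[24,-240,0,0,0,0,0.8],[30,-295,0,0,0,0,0.8],[35,-350,0,0,0,0,0.8],[41,-405,0,0,0,0,0.8],[46,-460,0,0,0,0,0.8],[52,-515,0,0,0,0,0.8],[56,-565,0,0,0,0,0.8],[58,-590,0,0,0,0,0.8],[58,-597,0,0,0,0,0.8],[58,-597,0,0,0,0,0.8],[58,-597,0,0,0,0,0.8]]' 20 && python3 -m pendant '[[0,0,-30,0,0,0,0.8],[0,0,-70,0,0,0,0.8],[0,0,-100,0,0,0,0.8],[0,0,-120,0,0,0,0.8],[0,0,-128,0,0,0,0.8],[0,0,-130,0,0,0,0.8],[0,0,-130,0,0,0,0.8]]' 20; python3 - <<'E'
from h import *
p,d=snap('side','s7'); cv2.imwrite('pics/s7c.png',cv2.resize(p[80:250,200:420,::-1],None,fx=3,fy=3))
E
```

```text
clock: 13.6
eef_pos: [0.4408, 0.3351, 0.198]
eef_rot: [0.004, -0.077, 0.997, 0.002]
contact_force: [0.1, 0.7, -2.0]
opening: 0.0357
clock: 15.48
eef_pos: [0.4985, -0.2606, 0.1975]
eef_rot: [0.004, -0.078, 0.997, 0.002]
contact_force: [0.6, 0.2, -1.1]
opening: 0.0358
clock: 16.35
eef_pos: [0.499, -0.2606, 0.0683]
eef_rot: [0.004, -0.078, 0.997, 0.002]
contact_force: [-0.7, -0.1, -1.1]
opening: 0.0363
```

View pics/s7c.png

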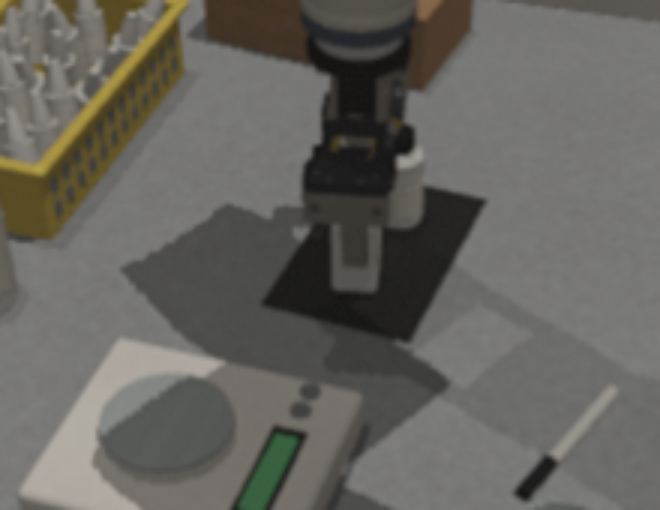

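```bash
python3 -m pendant '[[0,0,-3,0,0,0,0.8],[0,0,-6,0,0,0,0.8],[0,0,-7,0,0,0,0.8],[0,0,-7.5,0,0,0,0.8]]' 20 && python3 -m pendant '[[0,0,0,0,0,0,0.55],[0,0,0,0,0,0,0.45],[0,0,0,0,0,0,0.4],[0,0,0,0,0,0,0.4]]' 20 && python3 -m pendant '[[0,0,30,0,0,0,0.4],[0,0,80,0,0,0,0.4],[0,0,130,0,0,0,0.4],[0,0,150,-0.005,0.008,0,0.4],[0,0,150,-0.005,0.008,0,0.4],[0,0,150,-0.005,0.008,0,0.4]]' 20;  python3 - <<'E'
from h import *
snap('wrist','w8')
E
```

```text
clock: 16.9
eef_pos: [0.499, -0.2608, 0.0613]
eef_rot: [0.004, -0.078, 0.997, 0.002]
contact_force: [-2.7, 1.1, 9.7]
opening: 0.036
clock: 17.4
eef_pos: [0.499, -0.2608, 0.0612]
eef_rot: [0.004, -0.078, 0.997, 0.002]
contact_force: [0.1, 0.9, -0.4]
opening: 0.0553
clock: 18.15
eef_pos: [0.4984, -0.2604, 0.21]
eef_rot: [-0.001, -0.078, 0.997, 0.0]
contact_force: [0.3, 0.1, 0.7]
opening: 0.0549
```

View pics/w8.png

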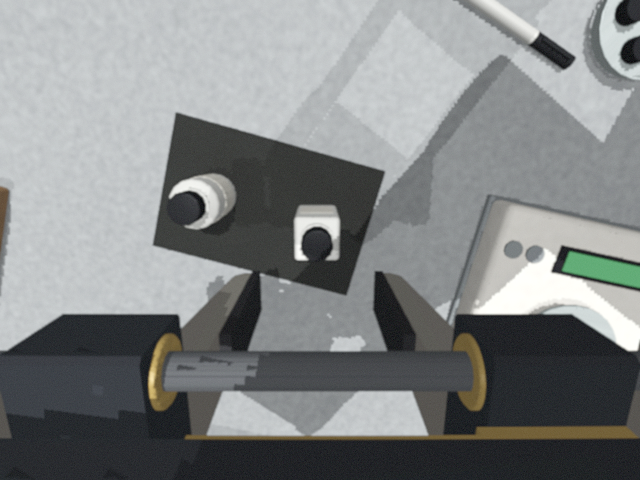

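Both tall bottles stand on the mat, the round one's cap at (186,208) and the square one's at (316,243). Next I'll fetch the dropper.

```bash
python3 -m pendant '[[-3,50,0,0,0,0,0.42],[-5,112,0,0,0,0,0.42],[-7,174,0,0,0,0,0.42],[-9,236,0,0,0,0,0.42],[-11,298,0,0,0,0,0.42],[-13,360,0,0,0,0,0.42],[-15,422,0,0,0,0,0.42],[-17,484,0,0,0,0,0.42],[-19,530,0,0,0,0,0.42],[-19,540,-30,0,0,0,0.42],[-19,540,-60,0,0,0,0.42],[-19,540,-70,0,0,0,0.42],[-19,540,-70,0,0,0,0.42],[-19,540,-70,0,0,0,0.42]]' 15;  python3 - <<'E'
from h import *
s=arm.state();np.save('pics/w9T.npy',T_of('wrist',s)[1]);snap('wrist','w9');print(s['eef_pos'],s['opening'])
E
```

```text
clock: 19.95
eef_pos: [0.4798, 0.2797, 0.1405]
eef_rot: [-0.0, -0.077, 0.997, 0.001]
contact_force: [-0.4, -0.0, -0.1]
opening: 0.0531
[0.47979003 0.27970018 0.14050789] 0.05311859849229768
```

View pics/w9.png

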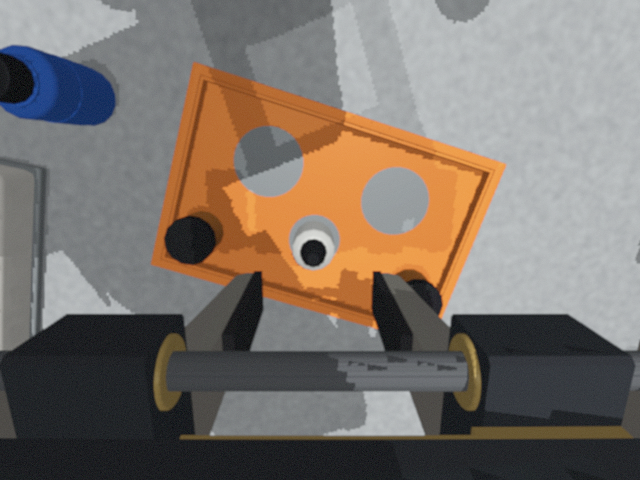

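```bash
python3 - <<'E'
from h import *
np.set_printoptions(precision=4,suppress=True)
T=np.load('pics/w9T.npy')
print(ray('wrist',314,253,.055,T=T)); print(ray('wrist',419,300,.04,T=T),ray('wrist',190,240,.04,T=T))
for u,v in [(268,161),(395,200),(315,240)]: print(ray('wrist',u,v,.004,T=T))
E
```

```text
[0.4779 0.2799 0.055 ]
[0.5051 0.3597 0.04  ] [0.486  0.1954 0.04  ]
[0.4273 0.2372 0.004 ]
[0.4413 0.3365 0.004 ]
[0.4817 0.281  0.004 ]
```

The dropper's tip is at (314,253), which works out to (0.478, 0.280) and lies between the jaws. Both jars are clear, so I'll descend.

```bash
python3 -m pendant '[[-1,0,-30,0,0,0,0.42],[-1,0,-60,0,0,0,0.42],[-1,0,-85,0,0,0,0.42],[-1,0,-98,0,0,0,0.42],[-1,0,-103,0,0,0,0.42],[-1,0,-103,0,0,0,0.42],[-1,0,-103,0,0,0,0.42]]' 12 && python3 -m pendant '[[0,0,0,0,0,0,0.55],[0,0,0,0,0,0,0.65],[0,0,0,0,0,0,0.75],[0,0,0,0,0,0,0.85],[0,0,0,0,0,0,0.85],[0,0,0,0,0,0,0.85]]' 12
```

```text
clock: 20.88
eef_pos: [0.4794, 0.2801, 0.0385]
eef_rot: [0.0, -0.078, 0.997, 0.001]
contact_force: [-0.8, 0.0, 0.3]
opening: 0.0532
clock: 21.62
eef_pos: [0.4796, 0.2802, 0.0388]
eef_rot: [0.001, -0.078, 0.997, 0.001]
contact_force: [-0.8, -1.1, 4.7]
opening: 0.0293
```

```bash
python3 -m pendant '[[0,0,15,0,0,0,0.85],[0,0,40,0,0,0,0.85],[0,0,80,0,0,0,0.85],[0,0,130,0,0,0,0.85],[0,0,160,0,0,0,0.85],[0,0,160,0,0,0,0.85]]' 12 && python3 -m pendant '[[5,-25,0,0,0,0,0.85],[20,-75,0,0,0,0,0.85],[35,-130,0,0,0,0,0.85],[50,-185,0,0,0,0,0.85],[65,-230,0,0,0,0,0.85],[65,-230,0,0,0,0,0.85],[65,-230,0,0,0,0,0.85]]' 12;  python3 - <<'E'
from h import *
s=arm.state();np.save('pics/w10T.npy',T_of('wrist',s)[1]);snap('wrist','w10')
p,d=snap('side','s10'); cv2.imwrite('pics/s10c.png',cv2.resize(p[160:310,180:380,::-1],None,fx=4,fy=4,interpolation=cv2.INTER_CUBIC))
E
```

```text
clock: 22.38
eef_pos: [0.4809, 0.2809, 0.2019]
eef_rot: [0.003, -0.077, 0.997, 0.002]
contact_force: [0.4, -0.4, -0.0]
opening: 0.0296
clock: 23.25
eef_pos: [0.5451, 0.0511, 0.201]
eef_rot: [0.002, -0.077, 0.997, 0.002]
contact_force: [0.3, 0.4, -0.8]
opening: 0.0297
```

View pics/w10.png

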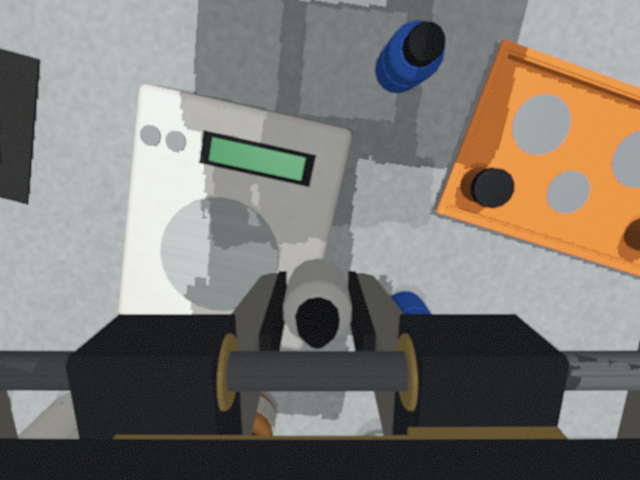

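View pics/s10c.png

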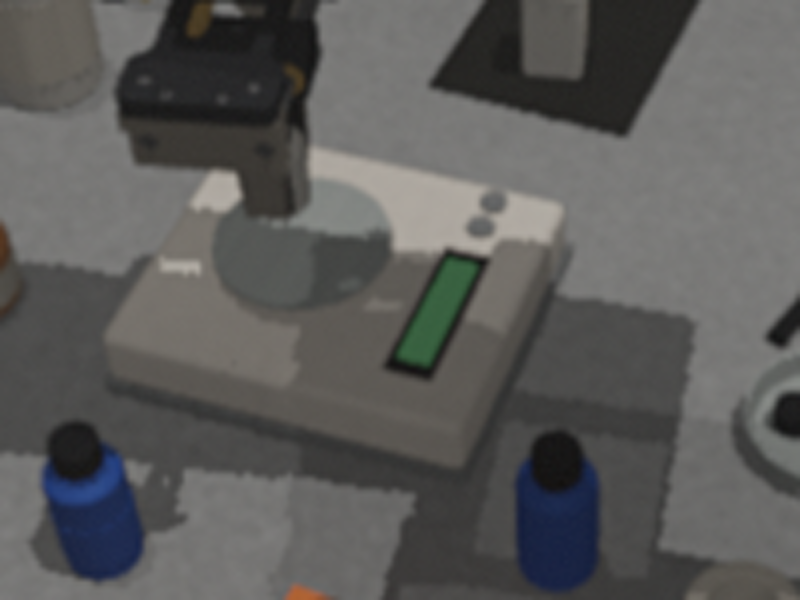

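The pan's circle is centred at about wrist (220,254). In the side view it is at crop (302,244), which is (255.5,221) in the full picture.

```bash
python3 - <<'E'
from h import *
np.set_printoptions(precision=4,suppress=True)
T=np.load('pics/w10T.npy')
print(ray('wrist',220,254,.058,T=T),ray('side',255.5,221,.058)); print(ray('wrist',161,254,.058,T=T),ray('wrist',279,254,.058,T=T),ray('wrist',220,197,.058,T=T),ray('wrist',220,311,.058,T=T))
print(arm.state()['eef_pos'])
E
```

```text
[ 0.5724 -0.0209  0.058 ] [ 0.5717 -0.0197  0.058 ]
[ 0.5796 -0.068   0.058 ] [0.5652 0.0262 0.058 ] [ 0.5264 -0.025   0.058 ] [ 0.6222 -0.0164  0.058 ]
[0.5452 0.0519 0.2014]
```

```bash
python3 -m pendant '[[14,-36,0,-0.004,0.004,0,0.85],[28,-73,0,-0.004,0.004,0,0.85],[28,-73,-20,-0.004,0.004,0,0.85],[28,-73,-60,-0.004,0.004,0,0.85],[28,-73,-90,-0.004,0.004,0,0.85],[28,-73,-98,-0.004,0.004,0,0.85],[28,-73,-98,-0.004,0.004,0,0.85],[28,-73,-98,-0.004,0.004,0,0.85]]' 12
```

```text
clock: 24.35
eef_pos: [0.5741, -0.0208, 0.1046]
eef_rot: [0.001, -0.078, 0.997, 0.0]
contact_force: [-0.2, 0.1, -1.8]
opening: 0.0297
```

```bash
python3 -m pendant '[[-1,0,-5,0,0,0,0.85],[-1,0,-9,0,0,0,0.85],[-1,0,-11,0,0,0,0.85],[-1,0,-12,0,0,0,0.85],[-1,0,-12,0,0,0,0.85]]' 12; python3 - <<'E'
from h import *
p,d=snap('side','s11'); cv2.imwrite('pics/s11c.png',cv2.resize(p[160:310,180:380,::-1],None,fx=4,fy=4,interpolation=cv2.INTER_CUBIC))
E
```

```text
clock: 24.98
eef_pos: [0.573, -0.0208, 0.0928]
eef_rot: [0.001, -0.078, 0.997, 0.0]
contact_force: [-1.7, -0.2, 3.5]
opening: 0.0296
```

View pics/s11c.png

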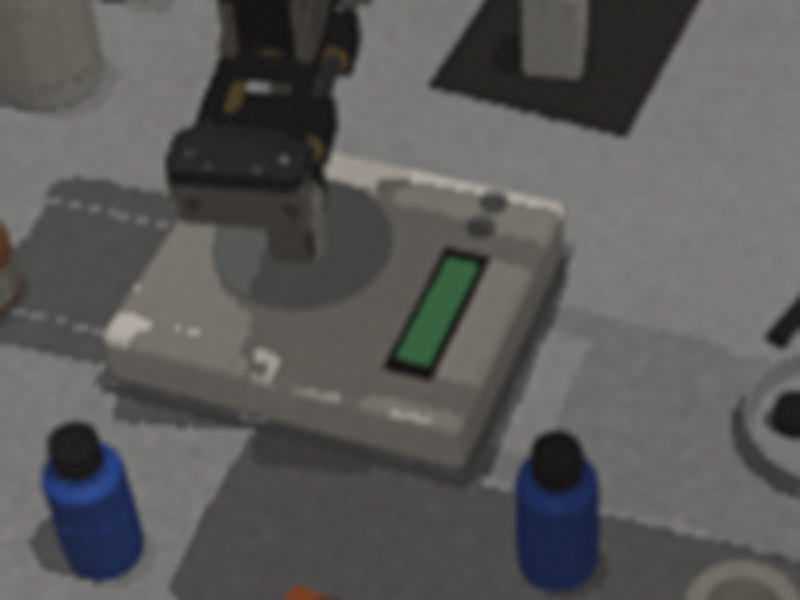

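There is contact (3.5 N) and the finger is centred over the pan. I'll release and rise.

```bash
python3 -m pendant '[[0,0,0,0,0,0,0.64],[0,0,0,0,0,0,0.55],[0,0,0,0,0,0,0.45],[0,0,0,0,0,0,0.4],[0,0,0,0,0,0,0.4]]' 12 && python3 -m pendant '[[0,0,30,0,0,0,0.4],[0,0,70,0,0,0,0.4],[0,0,120,0,0,0,0.4],[0,0,120,0,0,0,0.4],[0,0,120,0,0,0,0.4]]' 20;  python3 - <<'E'
from h import *
np.set_printoptions(precision=4,suppress=True)
s=arm.state();T=T_of('wrist',s)[1];np.save('pics/w12T.npy',T);snap('wrist','w12')
p=cv2.imread('pics/w12.png'); cv2.imwrite('pics/w12c.png',cv2.resize(p[150:320,200:440],None,fx=3.3,fy=3.3,interpolation=cv2.INTER_CUBIC))
p,d=snap('side','s12'); cv2.imwrite('pics/s12c.png',cv2.resize(p[160:310,180:380,::-1],None,fx=4,fy=4,interpolation=cv2.INTER_CUBIC))
E
```

```text
clock: 25.65
eef_pos: [0.573, -0.0208, 0.0928]
eef_rot: [0.001, -0.078, 0.997, 0.0]
contact_force: [0.1, -1.2, 0.3]
opening: 0.0555
clock: 26.28
eef_pos: [0.5726, -0.0207, 0.2124]
eef_rot: [0.001, -0.078, 0.997, 0.0]
contact_force: [0.3, 0.4, -0.3]
opening: 0.0552
```

View pics/w12c.png

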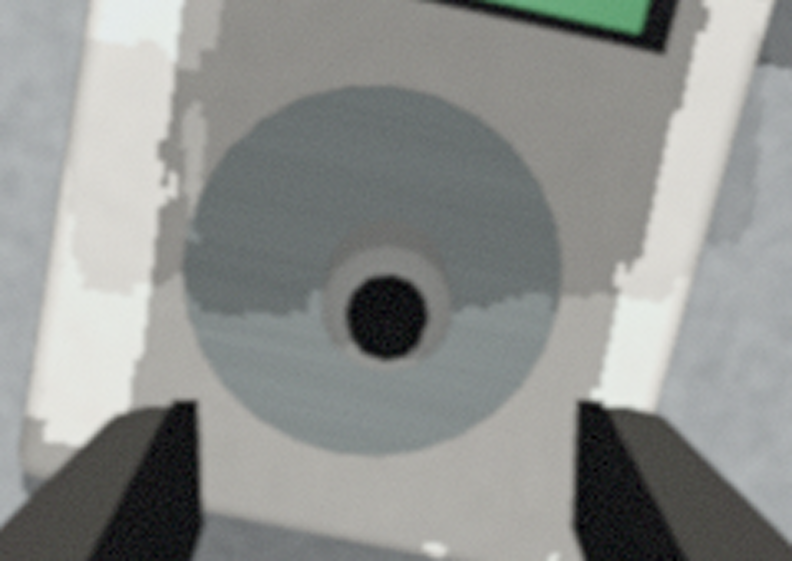

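View pics/s12c.png

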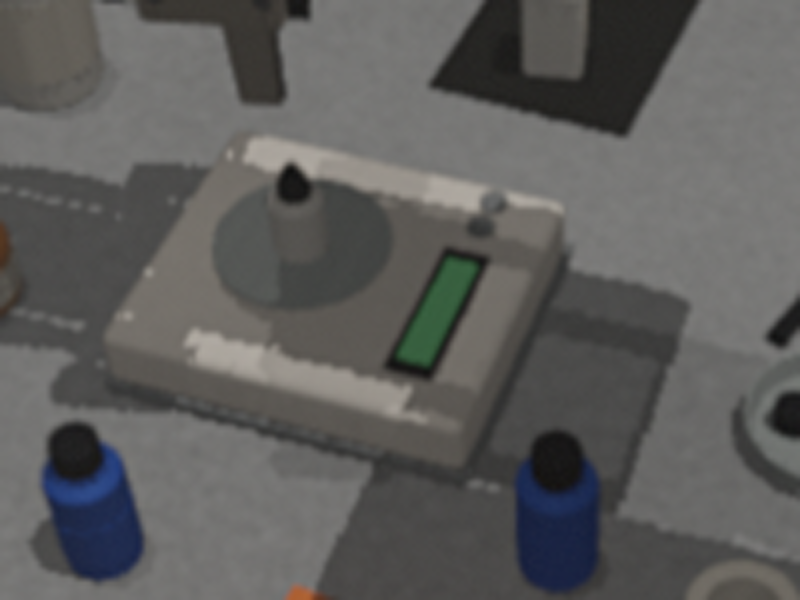

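```bash
python3 - <<'E'
from h import *
np.set_printoptions(precision=4,suppress=True)
T=np.load('pics/w12T.npy'); W=lambda a,b,z: ray('wrist',200+a/3.3,150+b/3.3,z,T=T)
print('pan',W((185+560)/2,(85+456)/2,.058),'tip',W(387,318,.112),'foot',W(387,283,.058))
print(np.array([W(a,b,.058) for a,b in [(185,265),(560,265),(378,85),(375,456)]]))
E
```

```text
pan [ 0.5728 -0.0216  0.058 ] tip [ 0.5702 -0.0185  0.112 ] foot [ 0.5755 -0.0175  0.058 ]
[[ 0.5787 -0.0683  0.058 ]
 [ 0.5642  0.0246  0.058 ]
 [ 0.5272 -0.0273  0.058 ]
 [ 0.6217 -0.0134  0.058 ]]
```

The dropper stands on the pan about 3–4 mm from its centre, which is fine for a 96 mm pan. Now back to the square bottle, to the exact pose where I released it.

```bash
python3 -m pendant '[[-18,-60,0,0,0,0,0.4],[-37,-120,0,0,0,0,0.4],[-55,-180,0,0,0,0,0.4],[-74,-235,0,0,0,0,0.4],[-74,-240,0,0,0,0,0.4],[-74,-240,-30,0,0,0,0.4],[-74,-240,-50,0,0,0,0.4],[-74,-240,-50,0,0,0,0.4],[-74,-240,-50,0,0,0,0.4]]' 20;  python3 - <<'E'
from h import *
snap('wrist','w13')
E
```

```text
clock: 27.5
eef_pos: [0.4985, -0.2601, 0.1615]
eef_rot: [-0.0, -0.079, 0.997, 0.001]
contact_force: [-0.0, -0.5, -0.3]
opening: 0.055
```

View pics/w13.png

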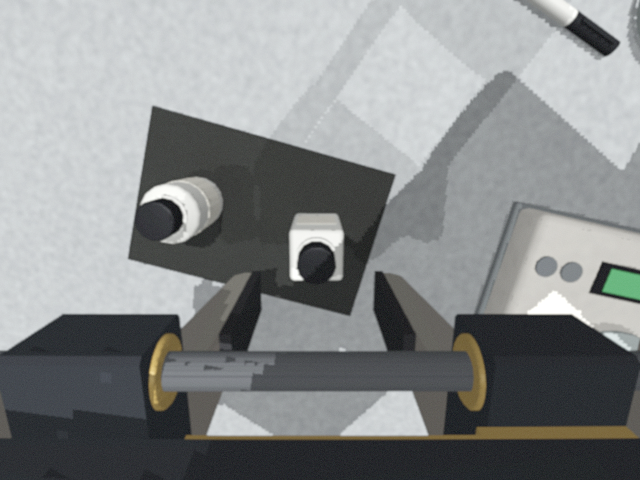

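The square bottle is centred and aligned, with its cap at (316,262). I'll descend, grasp and lift.

```bash
python3 -m pendant '[[0.5,-0.5,-30,0,0,0,0.4],[0.5,-0.5,-60,0,0,0,0.4],[0.5,-0.5,-85,0,0,0,0.4],[0.5,-0.5,-100,0,0,0,0.4],[0.5,-0.5,-101,0,0,0,0.4],[0.5,-0.5,-101,0,0,0,0.4]]' 20 && python3 -m pendant '[[0,0,0,0,0,0,0.5],[0,0,0,0,0,0,0.6],[0,0,0,0,0,0,0.7],[0,0,0,0,0,0,0.8],[0,0,0,0,0,0,0.8],[0,0,0,0,0,0,0.8]]' 20 && python3 -m pendant '[[0,0,15,0,0,0,0.8],[0,0,40,0,0,0,0.8],[0,0,80,0,0,0,0.8],[0,0,120,0,0,0,0.8],[0,0,135,0,0,0,0.8],[0,0,135,0,0,0,0.8]]' 20
```

```text
clock: 28.3
eef_pos: [0.4998, -0.2612, 0.0618]
eef_rot: [0.001, -0.079, 0.997, 0.0]
contact_force: [0.5, -0.5, 0.8]
opening: 0.0548
clock: 29.05
eef_pos: [0.5002, -0.2613, 0.0624]
eef_rot: [0.001, -0.079, 0.997, -0.0]
contact_force: [-1.5, 0.6, 6.2]
opening: 0.0357
clock: 29.8
eef_pos: [0.5005, -0.2615, 0.1981]
eef_rot: [0.002, -0.079, 0.997, -0.001]
contact_force: [0.2, -0.1, -0.7]
opening: 0.0356
```

```bash
python3 -m pendant '[[-3,25,0,0,0,0,0.8],[-8,75,0,0,0,0,0.8],[-13,130,0,0,0,0,0.8],[-18,185,0,0,0,0,0.8],[-24,240,0,0,0,0,0.8],[-30,295,0,0,0,0,0.8],[-35,350,0,0,0,0,0.8],[-41,405,0,0,0,0,0.8],[-46,460,0,0,0,0,0.8],[-52,515,0,0,0,0,0.8],[-57,565,0,0,0,0,0.8],[-59,590,0,0,0,0,0.8],[-59,596,0,0,0,0,0.8],[-59,596,0,0,0,0,0.8],[-59,596,0,0,0,0,0.8]]' 20 && python3 -m pendant '[[0,0,-30,0,0,0,0.8],[0,0,-70,0,0,0,0.8],[0,0,-100,0,0,0,0.8],[0,0,-120,0,0,0,0.8],[0,0,-125,0,0,0,0.8],[0,0,-125,0,0,0,0.8],[0,0,-125,0,0,0,0.8]]' 20; python3 - <<'E'
from h import *
snap('wrist','w14'); snap('side','s14')
E
```

```text
clock: 31.68
eef_pos: [0.4414, 0.3333, 0.1976]
eef_rot: [0.001, -0.078, 0.997, -0.001]
contact_force: [0.1, -0.4, -0.5]
opening: 0.0359
clock: 32.55
eef_pos: [0.4421, 0.3334, 0.0736]
eef_rot: [0.002, -0.078, 0.997, -0.001]
contact_force: [0.1, -0.2, -1.2]
opening: 0.0357
```

View pics/s14.png

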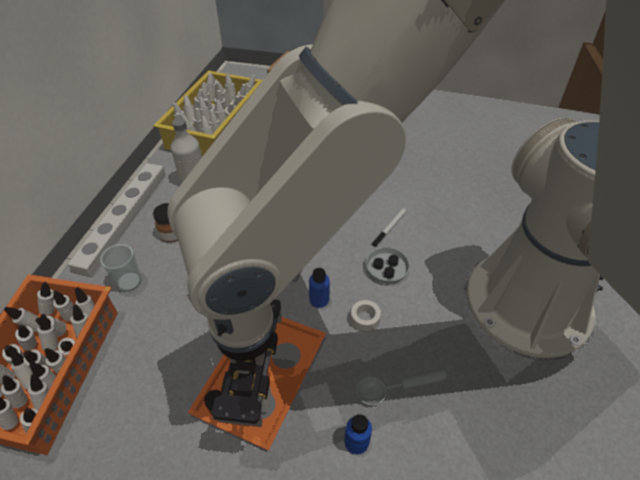

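```bash
python3 -m pendant '[[-0.6,1.4,-4,0,0,0,0.8],[-0.6,1.4,-8,0,0,0,0.8],[-0.6,1.4,-10,0,0,0,0.8],[-0.6,1.4,-10.6,0,0,0,0.8],[-0.6,1.4,-10.6,0,0,0,0.8]]' 20
```

```text
clock: 33.28
eef_pos: [0.4412, 0.3349, 0.0634]
eef_rot: [0.002, -0.078, 0.997, -0.001]
contact_force: [-2.9, -2.8, 7.0]
opening: 0.0361
```

It's in contact at the intended pose. I'll release and rise.

```bash
python3 -m pendant '[[0,0,0,0,0,0,0.55],[0,0,0,0,0,0,0.45],[0,0,0,0,0,0,0.4],[0,0,0,0,0,0,0.4]]' 20 && python3 -m pendant '[[0,0,30,0,0,0,0.38],[0,0,80,0,0,0,0.38],[0,0,130,0,0,0,0.38],[0,0,150,0,0,0,0.38],[0,0,150,0,0,0,0.38]]' 20;  python3 - <<'E'
from h import *
s=arm.state();np.save('pics/w15T.npy',T_of('wrist',s)[1]);snap('wrist','w15')
E
```

```text
clock: 33.78
eef_pos: [0.4412, 0.3349, 0.0633]
eef_rot: [0.002, -0.078, 0.997, -0.001]
contact_force: [0.2, -0.6, -0.1]
opening: 0.0547
clock: 34.4
eef_pos: [0.442, 0.3355, 0.2148]
eef_rot: [0.003, -0.078, 0.997, 0.0]
contact_force: [-1.1, -0.4, 0.8]
opening: 0.057
```

View pics/w15.png

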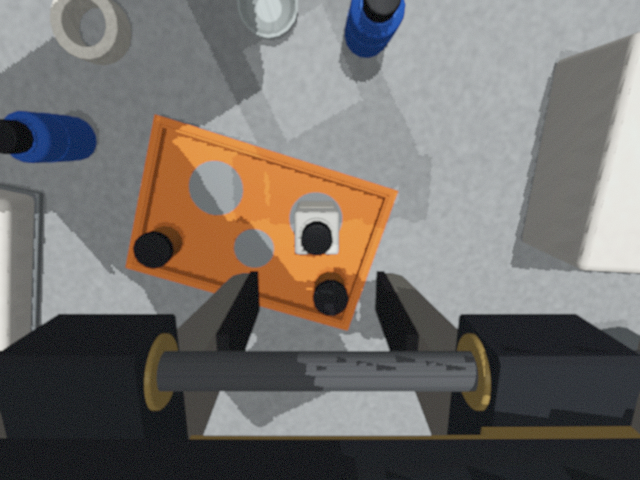

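The square bottle is back on its disc, upright, and the jars are undisturbed. Now the round bottle.

```bash
python3 -m pendant '[[5,-50,0,0,0,-0.05,0.35],[9,-112,0,0,0,-0.1,0.35],[13,-174,0,0,0,-0.15,0.35],[17,-236,0,0,0,-0.2,0.35],[21,-298,0,0,0.006,-0.25,0.35],[25,-360,0,0,0.006,-0.29,0.35],[29,-422,0,0,0.006,-0.29,0.35],[33,-484,0,0,0.006,-0.29,0.35],[37,-546,0,0,0.006,-0.29,0.35],[41,-608,0,0,0.006,-0.29,0.35],[44,-665,0,0,0.006,-0.29,0.35],[45,-690,0,0,0.006,-0.29,0.35],[45,-695,-30,0,0.006,-0.29,0.35],[45,-695,-53,0,0.006,-0.29,0.35],[45,-695,-53,0,0.006,-0.29,0.35],[45,-695,-53,0,0.006,-0.29,0.35]]' 20;  python3 - <<'E'
from h import *
snap('wrist','w16')
E
```

```text
clock: 36.45
eef_pos: [0.4865, -0.3596, 0.1605]
eef_rot: [-0.001, 0.067, 0.998, -0.0]
contact_force: [0.2, -0.1, -0.2]
opening: 0.0596
```

View pics/w16.png

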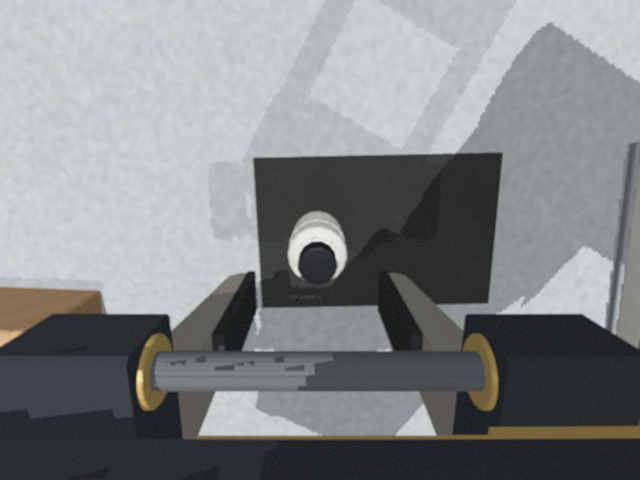

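The round bottle is centred between the jaws, with its cap at (318,262).

```bash
python3 -m pendant '[[0,0,-30,0,0,0,0.35],[0,0,-60,0,0,0,0.35],[0,0,-85,0,0,0,0.35],[0,0,-100,0,0,0,0.35],[0,0,-100,0,0,0,0.35],[0,0,-100,0,0,0,0.35]]' 20 && python3 -m pendant '[[0,0,0,0,0,0,0.5],[0,0,0,0,0,0,0.6],[0,0,0,0,0,0,0.7],[0,0,0,0,0,0,0.8],[0,0,0,0,0,0,0.8],[0,0,0,0,0,0,0.8]]' 20 && python3 -m pendant '[[0,0,15,0,0,0,0.8],[0,0,40,0,0,0,0.8],[0,0,80,0,0,0,0.8],[0,0,120,0,0,0,0.8],[0,0,135,0,0,0,0.8],[0,0,135,0,0,0,0.8]]' 20
```

```text
clock: 37.25
eef_pos: [0.4874, -0.3603, 0.0621]
eef_rot: [0.0, 0.067, 0.998, -0.001]
contact_force: [-0.2, -0.1, 0.1]
opening: 0.0596
clock: 38.0
eef_pos: [0.4878, -0.3606, 0.0628]
eef_rot: [0.001, 0.067, 0.998, -0.001]
contact_force: [0.6, -0.2, 6.5]
opening: 0.0395
clock: 38.75
eef_pos: [0.4881, -0.3608, 0.1985]
eef_rot: [0.001, 0.067, 0.998, -0.002]
contact_force: [0.6, 0.5, -1.6]
opening: 0.0396
```

```bash
python3 -m pendant '[[-3,25,0,0,0,0,0.8],[-8,75,0,0,0,0,0.8],[-13,130,0,0,0,0,0.8],[-18,185,0,0,0,0,0.8],[-24,240,0,0,0,0,0.8],[-30,295,0,0,0,0,0.8],[-35,350,0,0,0,0,0.8],[-41,405,0,0,0,0,0.8],[-46,460,0,0,0,0,0.8],[-52,515,0,0,0,0,0.8],[-58,565,0,0,0,0,0.8],[-61,592,0,0,0,0,0.8],[-61,601,0,0,0,0,0.8],[-61,601,0,0,0,0,0.8],[-61,601,0,0,0,0,0.8]]' 20 && python3 -m pendant '[[0,0,-30,0,0,0,0.8],[0,0,-70,0,0,0,0.8],[0,0,-100,0,0,0,0.8],[0,0,-120,0,0,0,0.8],[0,0,-125,0,0,0,0.8],[0,0,-125,0,0,0,0.8],[0,0,-125,0,0,0,0.8]]' 20
```

```text
clock: 40.62
eef_pos: [0.4267, 0.2392, 0.1981]
eef_rot: [0.001, 0.067, 0.998, -0.002]
contact_force: [0.0, 0.0, -1.2]
opening: 0.0394
clock: 41.5
eef_pos: [0.4274, 0.2393, 0.074]
eef_rot: [0.002, 0.067, 0.998, -0.002]
contact_force: [0.1, 0.6, -0.7]
opening: 0.0397
```

```bash
python3 -m pendant '[[0,0.2,-4,0,0,0,0.8],[0,0.2,-8,0,0,0,0.8],[0,0.2,-10,0,0,0,0.8],[0,0.2,-10.8,0,0,0,0.8],[0,0.2,-10.8,0,0,0,0.8]]' 20
```

```text
clock: 42.12
eef_pos: [0.4275, 0.2396, 0.0637]
eef_rot: [0.002, 0.067, 0.998, -0.002]
contact_force: [-2.6, -0.5, 9.0]
opening: 0.0396
```

Contact again at the intended pose. I'll release, rise and move clear.

```bash
python3 -m pendant '[[0,0,0,0,0,0,0.5],[0,0,0,0,0,0,0.4],[0,0,0,0,0,0,0.35],[0,0,0,0,0,0,0.35]]' 20 && python3 -m pendant '[[0,0,30,0,0,0,0.35],[0,0,80,0,0,0,0.35],[0,0,130,0,0,0,0.35],[5,10,180,0,0,0,0.35],[20,40,220,0,0,0,0.35],[32,41,240,0,0,0,0.35],[32,41,240,0,0,0,0.35],[32,41,240,0,0,0,0.35]]' 20;  python3 - <<'E'
from h import *
s=arm.state();np.save('pics/w17T.npy',T_of('wrist',s)[1]);snap('wrist','w17')
p=cv2.imread('pics/w17.png'); cv2.imwrite('pics/w17c.png',cv2.resize(p[140:270,230:410],None,fx=4.4,fy=4.4,interpolation=cv2.INTER_CUBIC))
E
```

```text
clock: 42.62
eef_pos: [0.4274, 0.2395, 0.0636]
eef_rot: [0.002, 0.067, 0.998, -0.002]
contact_force: [-0.1, -0.0, 0.4]
opening: 0.0597
clock: 43.62
eef_pos: [0.4584, 0.2799, 0.3022]
eef_rot: [0.001, 0.067, 0.998, -0.003]
contact_force: [-0.4, -1.2, -0.1]
opening: 0.0595
```

View pics/w17c.png

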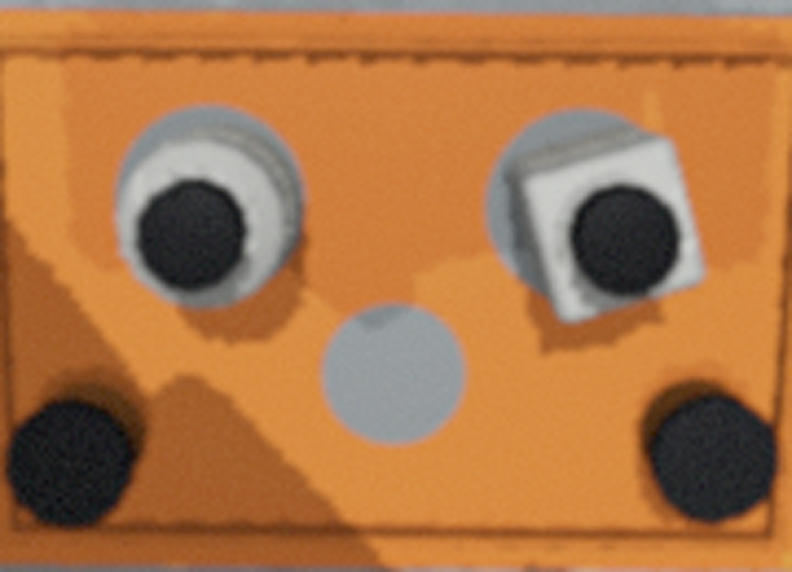

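```bash
python3 - <<'E'
from h import *
np.set_printoptions(precision=4,suppress=True)
for n,f,pts in [('before','w1T',[(165,239,.092),(607,246,.092),(62,466,.04),(707,458,.04),(385,375,.004)]),('now','w17T',[(191,235,.092),(626,240,.092),(70,463,.04),(712,457,.04),(394,373,.004)])]:
    T=np.load(f'pics/{f}.npy'); print(n,np.array([ray('wrist',230+a/4.4,140+b/4.4,z,T=T)[:2] for a,b,z in pts]))
E
python3 -m pendant '[[-40,60,20,0,0,0,0.1],[-90,120,20,0,0,0,0.1],[-130,180,20,0,0,0,0],[-180,240,20,0,0,0,0],[-230,300,20,0,0,0,0],[-270,330,20,0,0,0,0],[-270,330,20,0,0,0,0],[-270,330,20,0,0,0,0]]' 20
python3 - <<'E'
from h import *
snap('top','t18');p,d=snap('side','s18')
p=cv2.imread('pics/top0.png'); q=cv2.imread('pics/t18.png')
cv2.imwrite('pics/cmp.png',np.vstack([cv2.resize(i[200:290,150:290],None,fx=3.2,fy=3.2,interpolation=cv2.INTER_CUBIC) for i in (p,q)]))
E
```

```text
before [[0.4273 0.2402]
 [0.4419 0.3345]
 [0.4863 0.1965]
 [0.5068 0.3604]
 [0.4813 0.2808]]
now [[0.4273 0.2433]
 [0.4411 0.337 ]
 [0.4865 0.1955]
 [0.5071 0.3601]
 [0.4815 0.2808]]
clock: 44.68
eef_pos: [0.1852, 0.611, 0.3201]
eef_rot: [-0.0, 0.065, 0.998, -0.004]
contact_force: [0.8, -0.3, -0.3]
opening: 0.092
```

View pics/t18.png

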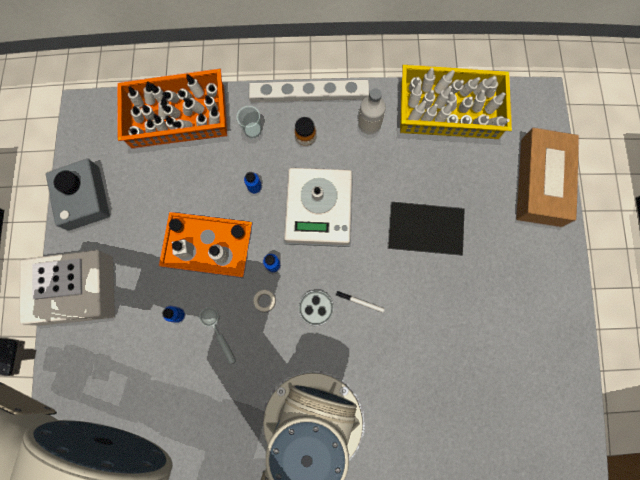

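View pics/s18.png

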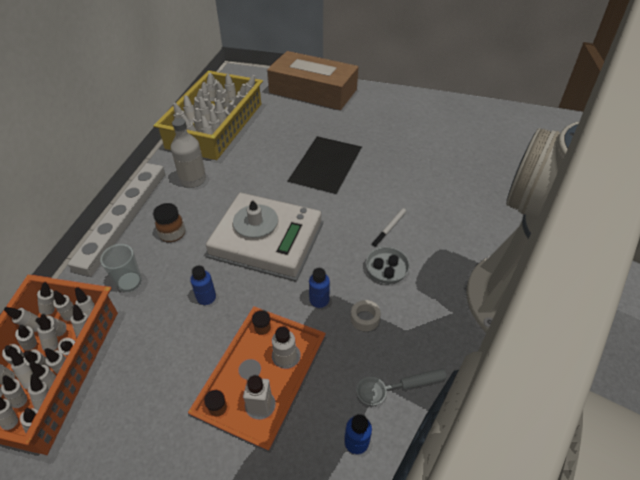

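View pics/cmp.png

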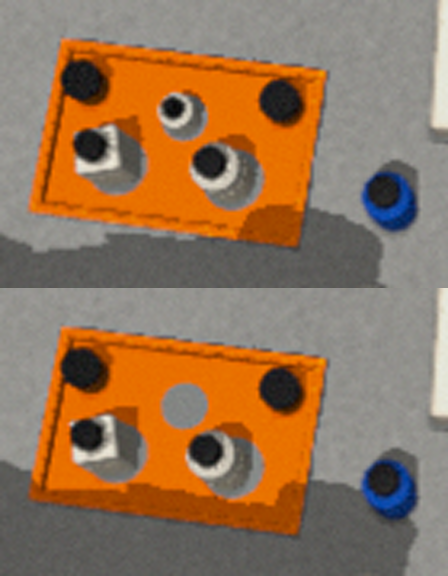

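Everything stands as it should. Both tall bottles look shifted by 2–3 mm in +y, so I'll measure that shift exactly before deciding.

```bash
python3 - <<'E'
from h import *
np.set_printoptions(precision=4,suppress=True)
def blob(f,u,v,r=9):
    p=cv2.imread(f'pics/{f}.png').max(2)[v-r:v+r+1,u-r:u+r+1]; n,l,s,c=cv2.connectedComponentsWithStats((p<60).astype('uint8'))
    i=1+np.argmin(np.linalg.norm(c[1:]-r,axis=1)-0.01*s[1:,4]); return c[i]+[u-r,v-r],s[i,4]
for nm,top,side,z in [('sq',(178,246),(255,382),.09),('rd',(215,251),(283,333),.09),('jl',(176,225),(215,400),.04),('jr',(238,231),(261,319),.04)]:
  for cam,pt,fs in [('top',top,('top0','t18')),('side',side,('side0','s18'))]:
    a,na=blob(fs[0],*pt);b,nb=blob(fs[1],*pt); print(nm,cam,a,b,na,nb,1000*(ray(cam,*b,z)-ray(cam,*a,z))[:2])
E
```

```text
sq top [177.7536 244.9855] [177.0746 245.4627] 69 67 [-1.1914  1.6903]
sq side [254.4929 382.237 ] [254.6746 383.6603] 211 209 [-1.0624  2.1409]
rd top [215.2286 250.1   ] [213.8636 250.1364] 70 66 [-0.033   3.4442]
rd side [282.75   332.8261] [282.0219 334.5847] 184 183 [0.1459 3.4851]
jl top [175.3866 224.7227] [175.4188 224.6838] 119 117 [ 0.1042 -0.0823]
jl side [214.6088 400.205 ] [214.6088 400.205 ] 317 317 [0. 0.]
jr top [237.3846 231.3162] [237.4224 231.2845] 117 116 [ 0.0832 -0.098 ]
jr side [260.562  319.4535] [260.5962 319.5115] 258 260 [-0.1008  0.1007]
```

The shift is 2.3 mm for the square bottle and 3.5 mm for the round one, with top and side views agreeing. The jars are unmoved to within about 0.1 mm. With calibration good to about 2 mm, handling the bottles again would add risk for little gain, so I'm handing in.

```bash
python3 - <<'E'
from h import *
print(arm.job_done(), arm.state()['clock'])
E
```

```text
the job is handed in; nothing more can be done
the job is handed in; nothing more can be done
```

The job is done and handed in after about 45 s of the 128 s allowed, with the arm clear of everything. I stood the round and then the square tall bottle on the mat, put the dropper on the balance's pan, then put the square and then the round bottle back in the tray.

What the last checks showed:
- **Dropper:** it stands upright on the pan, about 3–5 mm from the centre by the wrist camera. The readings for its tip and its foot differed by about 5 mm along x.
- **Tall bottles:** both are upright on their discs but not exactly where they started. The square one is 2–2.4 mm off and the round one about 3.5 mm off, mostly in +y; the top and side views agree to about 0.5 mm. I left this uncorrected, because handling them again seemed riskier than the small offset.
- **Jars and forces:** the amber jars moved no more than about 0.1 mm by these views, within what I can measure. The tool force read at the end of each move stayed below about 11 N. None of the blue look-alikes was handled.

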